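# Lock the sanitiser bottle into its stand and prime the pump

## Robot

A 6-joint arm with a two-finger parallel gripper is mounted at the origin on the work surface. World frame = base frame: x ahead of the robot, y to its left, z up, the work surface at z = 0. Lengths are in m, angles in degrees, forces in N, time in s.
With the tool pointing down it reaches from about 0.35 to 0.85 m from the base axis. Payload 8.1 kg.
Tool frame: the origin (TCP) lies midway between the tips of the shut fingers; the grasp point (between the pads) lies 19 mm behind it; z points along the fingers, y is the line along which they close (so a half turn about z gives the same grasp; the last joint's range is limited). The gripper opens to 85 mm and grips with 20 to 120 N. Pads are 22 mm wide; open, the fingers measure 114 mm over their backs; the gripper's body (76 mm by 85 mm) begins 54 mm behind the grasp point. The pads swing forward as they close: fully open they stand 13 mm farther back than shut.
Start: joints at [66.612, 7.471, 85.268, -0, 87.261, -4.893], TCP at [0.19, 0.569, 0.231] pointing down, gripper open.
Joint ranges: [-169.43, 169.43], [-51.17, 129.36], [1.28, 143.12], [-76.62, 256.62], [0, 156.53], [-152.29, 152.29]. Speed limits (degrees/s): [136.94, 136.94, 159.86, 180, 180, 180].

## Interface

Orientations are given as a 3x3 rotation matrix whose columns are the frame's x, y, z axes.
In Python, from plant import ctrl, cams, order, nets gives the robot as it stands.
- The arm moves only by the tool send_rows, never from a script. Its argument "targets" is a list of rows, each a list of 7 numbers: the shift along the tool's x, y, z in m, then the turn, a rotation vector about the tool's x, y, z in rad, then the gripper's target within -1 to 1 (fully open at 1, half-way at 0, shut at -1). A call has 1 to 8 rows; each row is the pose to reach, as a shift and turn from the pose commanded when the call began, along the tool's axes at that moment; what a row does not reach only later rows make up. A row lasts 1/8 s, in which the tool goes at most 62.5 mm and 10.7 degrees, less where a joint would pass 70% of its speed; a pose out of reach is approached as far as the arm can. A call with a gripper value outside its range is refused whole. The fingers move at their own pace and stop on an object; "force" is the grip in N (left out, the last holds). Time passes only in rows, so rows that repeat a pose let the fingers close. It gives the time, the measured TCP pose, the force, the opening and the grip force at its end, in the units of the state.
- ctrl.get_state(): the state, without advancing time (a new reading comes with each control period).
- cams.read_camera(name): name is "scene" or "top" or "wrist"; returns (picture, depth): 480x640x3 uint8, red, green, blue; 480x640 float32, m along the optical axis (not along the pixel's ray), 0 where there is no reading.
- cams.camera_params(name): a dict with "K" (3x3 intrinsics, pixels), "world_from_camera" (4x4, takes a point from camera to world coordinates); the wrist camera has in their place "mount" (4x4, takes a point from camera to tool coordinates, whose origin is the TCP and whose axes are the flange's). Camera axes: x right, y up, looking along -z (the intrinsics and any distortion apply to the point x, -y, -z); pixel columns grow to the right and rows downward; lengths in m; the calibration is good to about 2 mm. The wrist camera is an equidistant fisheye: a pixel r from the principal point sees the ray r / f radians off the axis. A picture is of the moment at which its call begins: read the wrist's pose just before it. camera_params takes no time and is no camera call.
- order.hand_in(): hands the job in; it is judged then, once.
Trained networks look in the newest picture that a camera, given by its name, has taken for a name from the list of things; names that differ only in an ending like _2 or _b are one class to them, and where a whole thing is asked for, a point or a joint stands for the part that bears it (a point fixed in the world has none). Each returns a list of dicts, best first, with "conf" (0 to 1); they miss things now and then, are a little off and sometimes report something else, mostly with a low value. They report only what shows in the picture. A call takes as long as a camera call.
- nets.look_for(camera, query): "rect" ([left, top, width, height] in pixels, round what is visible of it).
- nets.outline_of(camera, query): "mask" (480x640 bool, what is visible of it) and "rect" ([left, top, width, height] in pixels, round what is visible of it).
- nets.landmark_of(camera, query): "location" ([row, column] in pixels: a listed point, or the origin of a listed thing).
The state is a dict: "time": time; "joint_pos": joint angles; "dq": joint speeds; "joint_efforts": joint torques, N m; "position": TCP position; "eef_rot": TCP orientation; "contact_force": force on the tool from outside, world axes, zero at the start; "wrist_torque": the same for the moment, N m; "grip_width": opening from 0.0 (shut) to 1.0 (fully open); "grasp_force": force on a finger pad.
Only numpy, scipy, OpenCV 4.12 (cv2) and the standard library are available. Lean on these libraries where they do the work, as an engineer would, in place of code of your own. Each camera call takes 0.05 s, during which the arm holds its last target. There are 200 camera calls.

## Task

Take the orange slotted-lock key from its grey rest, put its blade in the slot of the brass lock on the sanitiser stand and turn the lock clockwise until it comes up against its stop, without forcing it and without touching the lock with anything but the key. Stand the key back in its rest, then press the white pump head all the way down and let it come back up. Leave the tins and the jar where they are.

Things in the scene. Friction and masses are not known exactly. Their poses are not given: they have to be found in the camera images.
- key_grip (a point): Centre of the orange grip of the loose key (about 70 g), 40 (x) x 12 (y) x 44 mm (z). Axes: z up along the key, away from the blade; x along the width of grip and blade; y through their thickness. The key stands upright in its rest with a little play; below the grip a steel collar 34 x 18 x 4 mm lies on the rest's top
- key_tip (a point): Middle of the end of the key's flat steel blade, on the key's axis, 60 mm below the centre of the grip; same axes as the grip. The blade is 18 (x) x 3 (y) mm and 15 mm long; above it are an 8 mm round shank and, 34 mm above this point, the underside of the collar. Hidden in the rest at first
- rest_mouth (a point): Centre of the hole in the top of the fixed grey key rest, a block 70 (x) x 50 (y) x 40 mm high on the table. The hole is 25 (x) x 13 mm (y), 37 mm deep, vertical. The key belongs in it blade down, collar lying on the top, which puts the centre of its grip 26 mm above this point
- slot (a point): Centre of the outer face of the brass cam lock, a 35 mm disc 8 mm high on the sloping face (84 x 84 mm) of the stand's grey lock housing. z points out of the face, leaning 20 degrees from vertical, away from the bottle; x runs along the slot and turns with the cam. Slot: 24 (x) x 5 mm (y), ends closed, 8 mm deep to the sloping face; the blade fits either way round
- cam (a joint): Angle of the cam lock, rad: starts open at 0 to 0.25 (slot towards the red mark), grows as it turns clockwise seen from outside, locked at its hard stop at 1.571 (slot towards the green marks). Friction of about 0.12 N m holds it wherever it is left. The blade has 1 mm play on each side in the slot, so it leads the cam by up to about 0.12 rad; over 120 N of blade on lock counts as forcing
- pump_top (a point): Centre of the flat top, 34 mm in diameter, of the white pump head on the bottle, about 0.20 m above the table and 0.11 m behind the lock; its spout points towards the lock, 45 mm long from the centre. z up
- pump (a joint): How far the pump head is pressed down, m: 0 up, 0.012 all the way down at its stop. Its spring pushes back with 1.5 N at the top and 5 N at the bottom
- can_red: Bystander: red-labelled tin, 66 mm diameter, 105 mm high, standing; origin at the centre of its underside
- can_flat: Bystander: flat yellow tin, 84 mm diameter, 38 mm high, beside the stand; origin at the centre of its underside
- jar_green: Bystander: jar with green label and white cap, 60 mm diameter, 85 mm high, behind the key rest; origin at the centre of its underside

How it is judged:
By the outcome, as a careful person would: the job done as asked, in the order asked, and still so for the second after the job is handed in, with the robot touching nothing.
It also fails if it takes over 72 s, if anything falls off the work surface, if the arm or the gripper's body presses on something with over 40 N, if the wrist force passes 120 N, or if a joint passes its speed limit or range.

## Working session

There is one attempt and no reset: what is moved stays moved. The work goes in short steps, Python scripts to look and compute and a tool call to move; the robot and the scene stay as the last step left them, time stands still between calls to the robot, and variables do not carry over. Pictures are saved under pics/ and viewed, at most 10 in all, crops included, and the job is handed in when it is done.

Besides the shell and the picture viewer there is one more tool, called after "Call:" as name([rows], argument=value, ...), one row to a line, values as JSON. send_rows: Moves the arm, as the interface text tells. Its arguments: {"type":"object","properties":{"targets":{"type":"array"},"force":{"type":"number"}},"required":["targets"]}

```bash
ls; mkdir -p pics; cat > h.py <<'E'
import numpy as np, cv2
from plant import ctrl, cams, order, nets
np.set_printoptions(precision=4,suppress=True)
def px2w(cam,r,c,d,P=None):
    P=P or cams.camera_params(cam);K=np.array(P["K"]);T=np.array(P["world_from_camera"])
    x=(np.asarray(c)-K[0,2])/K[0,0]*d;y=(np.asarray(r)-K[1,2])/K[1,1]*d
    p=np.stack([x,-y,-np.asarray(d)],-1)
    return p@T[:3,:3].T+T[:3,3]
E
python3 - <<'E'
from h import *
for c in("scene","top"):
    im,d=cams.read_camera(c); np.savez(f"{c}0.npz",im=im,d=d)
    cv2.imwrite(f"pics/{c}0.png",im[...,::-1]); P=cams.camera_params(c); print(c,{k:np.array(v) if k!='x' else 0 for k,v in P.items()})
    for q in("key_grip","rest_mouth","slot","pump_top","can_red","can_flat","jar_green"):
        l=nets.landmark_of(c,q)
        for e in l[:2]:
            r,cc=e["location"];ri,ci=int(round(r)),int(round(cc)); dd=np.median(d[ri-1:ri+2,ci-1:ci+2])
            print(q,round(e["conf"],2),np.round([r,cc],1),px2w(c,r,cc,dd,P))
print(cams.camera_params("wrist")); s=ctrl.get_state(); print(s)
E
```

```text
pics
scene {'K': array([[440.3563,   0.    , 318.7058],
       [  0.    , 440.3563, 238.8855],
       [  0.    ,   0.    ,   1.    ]]), 'world_from_camera': array([[ 0.8038, -0.4504,  0.3886,  0.8718],
       [ 0.5949,  0.6074, -0.5264, -0.4576],
       [ 0.001 ,  0.6543,  0.7562,  0.687 ],
       [ 0.    ,  0.    ,  0.    ,  1.    ]])}
key_grip 0.93 [283.6 241.8] [ 0.5212 -0.1958  0.09  ]
rest_mouth 0.83 [291.7 243. ] [ 0.5222 -0.1978  0.0695]
slot 0.67 [150.5 363. ] [0.4823 0.2353 0.0757]
pump_top 0.92 [130.4 415.5] [0.6105 0.1954 0.2056]
can_red 0.75 [298.3 402.7] [ 0.7395 -0.0348  0.0471]
can_flat 0.78 [209.7 325.8] [0.5039 0.0652 0.0402]
can_flat 0.22 [130.6 416.5] [0.6123 0.1957 0.2057]
jar_green 0.6 [336.3 294.6] [ 0.6389 -0.2062  0.0567]
top {'K': array([[440.8201,   0.    , 317.56  ],
       [  0.    , 440.8201, 244.3555],
       [  0.    ,   0.    ,   1.    ]]), 'world_from_camera': array([[-0.0089,  0.9803, -0.1976,  0.4678],
       [-0.9999, -0.0061,  0.0148, -0.0471],
       [ 0.0133,  0.1977,  0.9802,  0.8907],
       [ 0.    ,  0.    ,  0.    ,  1.    ]])}
key_grip 0.7
[... 591 characters left out ...]
 [ 1.    , -0.0004,  0.0008, -0.0012],
       [ 0.0008,  0.2746, -0.9616, -0.1423],
       [ 0.    ,  0.    ,  0.    ,  1.    ]])}
{'time': 0.8, 'joint_pos': array([66.6129,  7.4688, 85.2674,  0.0013, 87.2623, -4.8931]), 'dq': array([ 0.1105,  0.0054, -0.0574, -0.0864,  0.0314,  0.0146]), 'joint_efforts': array([ -0.0007, -56.9266, -50.0828,  -0.0004,   0.0011,   0.    ]), 'position': array([0.1903, 0.569 , 0.2313]), 'eef_rot': array([[-0.9484,  0.3172, -0.    ],
       [ 0.3172,  0.9484,  0.    ],
       [ 0.    ,  0.    , -1.    ]]), 'contact_force': array([ 0.1506,  0.3046, -0.7194]), 'wrist_torque': array([ 0.0168, -0.0005, -0.0087]), 'grasp_force': 0.0, 'grip_width': 1.0017471603518786}
```

View pics/scene0.png

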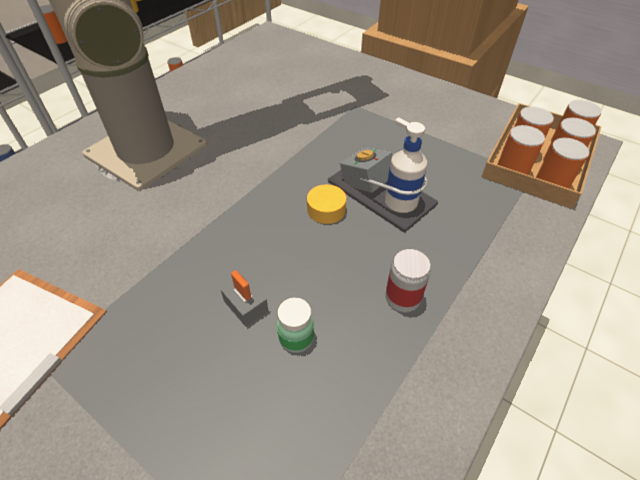

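View pics/top0.png

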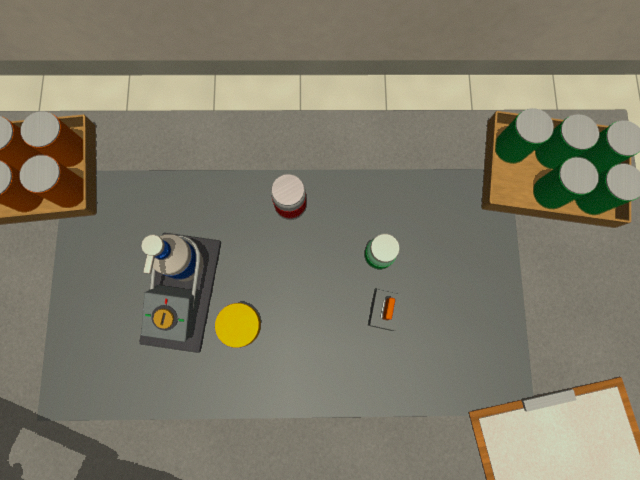

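```bash
cat >> h.py <<'E'
from scipy.spatial.transform import Rotation as Ro
def goal(p,R,s=None):
    s=s or ctrl.get_state();p0=np.array(s["position"]);R0=np.array(s["eef_rot"])
    print("shift",R0.T@(np.array(p)-p0),"rot",Ro.from_matrix(R0.T@np.array(R)).as_rotvec(),"| t",round(s["time"],2))
def Rz(zdir,xdir):
    z=np.array(zdir,float);z/=np.linalg.norm(z);x=np.array(xdir,float);x-=z*(x@z);x/=np.linalg.norm(x)
    return np.column_stack([x,np.cross(z,x),z])
def wray(s):  # world_from_camera of wrist
    M=np.array(cams.camera_params("wrist")["mount"]);T=np.eye(4);T[:3,:3]=s["eef_rot"];T[:3,3]=s["position"];return T@M
def wpts(s,rc,z=None,d=None):
    "pixel -> world, by plane z or by depth map value d"
    K=np.array(cams.camera_params("wrist")["K"]);T=wray(s);rc=np.atleast_2d(rc).astype(float)
    u=(rc[:,1]-K[0,2])/K[0,0];v=(rc[:,0]-K[1,2])/K[1,1];th=np.hypot(u,v)+1e-9
    dirc=np.stack([np.sin(th)*u/th,-np.sin(th)*v/th,-np.cos(th)],-1)
    w=dirc@T[:3,:3].T;o=T[:3,3]
    if d is not None: return o+w*(np.asarray(d)/np.cos(th))[:,None]
    return o+w*((z-o[2])/w[:,2])[:,None]
E
python3 - <<'E'
from h import *
goal([0.42,0.225,0.30],Rz([0,0,-1],[-1,0,0]))
E
```

```text
shift [-0.327  -0.2534 -0.0687] rot [ 0.     -0.     -0.3228] | t 0.8
```

Call:
send_rows([
  [-0.327,-0.253,-0.069,0,0,-0.323,1],
  [-0.327,-0.253,-0.069,0,0,-0.323,1],
  [-0.327,-0.253,-0.069,0,0,-0.323,1],
  [-0.327,-0.253,-0.069,0,0,-0.323,1],
  [-0.327,-0.253,-0.069,0,0,-0.323,1],
  [-0.327,-0.253,-0.069,0,0,-0.323,1],
  [-0.327,-0.253,-0.069,0,0,-0.323,1],
  [-0.327,-0.253,-0.069,0,0,-0.323,1],
])

```text
time: 1.8
position: [0.4219, 0.2231, 0.3012]
eef_rot: [[-1.0, 0.004, 0.002], [0.004, 1.0, 0.0], [-0.002, 0.0, -1.0]]
contact_force: [-0.3, 0.7, 0.6]
grip_width: 1.0
grasp_force: 0.0
```

```bash
python3 - <<'E'
from h import *
import pickle
s=ctrl.get_state();im,d=cams.read_camera("wrist");pickle.dump((s,im,d),open("w1.pkl","wb"))
cv2.imwrite("pics/w1.png",im[...,::-1]);print(s["position"],s["joint_pos"],s["time"],np.abs(s["dq"]).max())
for q in("slot","pump_top"):
    for e in nets.landmark_of("wrist",q)[:2]:
        r,c=e["location"];dd=np.median(d[int(r)-1:int(r)+2,int(c)-1:int(c)+2]);print(q,e["conf"],r,c,dd,wpts(s,[r,c],d=[dd]) )
goal([0.48,-0.19,0.22],Rz([0,0,-1],[-1,0,0]))
E
```

```text
[0.4219 0.2231 0.3012] [ 21.7353 -12.9649  97.8286  -0.0368  95.041  -68.0134] 1.8 3.8984399274311423
slot 0.59 268.6 322.9 0.39703077 [[0.4951 0.2217 0.0716]]
shift [-0.0601 -0.4159  0.0799] rot [ 0.0003 -0.0005  0.0003] | t 1.95
```

View pics/w1.png

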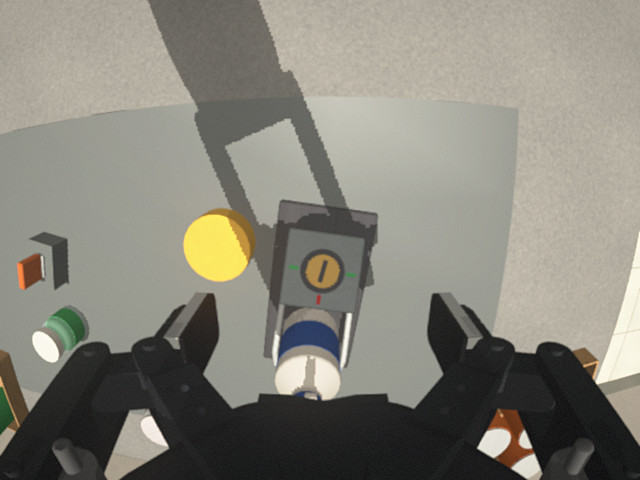

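```bash
cat > lock.py <<'E'
from h import *
import pickle,sys
s,im,d=pickle.load(open(sys.argv[1],"rb"));r0,c0=float(sys.argv[2]),float(sys.argv[3])
hsv=cv2.cvtColor(im,cv2.COLOR_RGB2HSV)
rr,cc=np.mgrid[0:480,0:640];near=np.hypot(rr-r0,cc-c0)<40
br=((hsv[...,1]>90)&(hsv[...,2]>90)&(hsv[...,0]>10)&(hsv[...,0]<32)&near).astype(np.uint8)
n,lab,st,ce=cv2.connectedComponentsWithStats(br);k=1+np.argmax(st[1:,4]);br=(lab==k).astype(np.uint8)
cn=max(cv2.findContours(br,cv2.RETR_EXTERNAL,cv2.CHAIN_APPROX_NONE)[0],key=len);hull=cv2.convexHull(cn)
el=cv2.fitEllipse(hull);print("ellipse",el)
fill=cv2.fillConvexPoly(np.zeros_like(br),hull,1)
def pl(m):
    q=np.argwhere(m&(d>0));P=wpts(s,q,d=d[m&(d>0)]);c=np.median(P,0)
    for _ in range(3):
        u,S,v=np.linalg.svd(P-P.mean(0),full_matrices=False);nn=v[2]*np.sign(v[2,2]);P=P[np.abs((P-P.mean(0))@nn)<.002]
    return P.mean(0),nn,len(P)
c,nn,k=pl(cv2.erode(br,np.ones((3,3)))>0);print("disc",c,nn,k,"lean",np.degrees(np.arccos(nn[2])))
hs=cv2.dilate(fill,np.ones((7,7)))==0
hs&=(hsv[...,1]<60)&(np.hypot(rr-r0,cc-c0)<30*float(sys.argv[4]) if len(sys.argv)>4 else near)
c2,n2,k2=pl(hs);print("housing",c2,n2,k2,"lean",np.degrees(np.arccos(n2[2])))
def onplane(rc,c,nn):
    a=wpts(s,rc,d=np.ones(len(rc)));o=wray(s)[:3,3];w=a-o
    return o+w*(((c-o)@nn)/(w@nn))[:,None]
H=onplane(hull[:,0,::-1],c,nn)
# disc centre on plane
ctr=onplane(np.array([[el[0][1],el[0][0]]]),c,nn)[0];print("centre",ctr,"radius",np.linalg.norm(H-ctr,axis=1).mean())
inner=cv2.erode(fill,np.ones((5,5)))>0
g=im.sum(2).astype(int);sl=inner&(g<0.6*np.median(g[br>0]))
q=np.argwhere(sl);S=onplane(q,c,nn);u,_,v=np.linalg.svd(S-S.mean(0),full_matrices=False);x=v[0]*np.sign(v[0,0])
e=(S-S.mean(0))@v[:2].T;print("slot px",len(q),"centre",S.mean(0),"xdir",x,"yaw",np.degrees(np.arctan2(x[1],x[0])),"ext",np.ptp(e,axis=0))
for nm,m in(("red",((hsv[...,0]<6)|(hsv[...,0]>172))&(hsv[...,1]>130)),("green",(hsv[...,0]>50)&(hsv[...,0]<85)&(hsv[...,1]>110))):
    m=m&(np.hypot(rr-r0,cc-c0)<55*(float(sys.argv[4]) if len(sys.argv)>4 else 1));q=np.argwhere(m)
    if len(q): 
        for half in ([q] if nm=="red" else [q[q[:,1]<c0],q[q[:,1]>=c0]]):
            if len(half): print(nm,onplane(half,c2,n2).mean(0),len(half))
E
python3 lock.py w1.pkl 270 322
```

```text
ellipse ((322.101806640625, 270.8275146484375), (34.045013427734375, 34.16228485107422), 89.06980895996094)
disc [0.4946 0.2211 0.079 ] [-0.3327  0.0532  0.9415] 631 lean 19.692877428878024
housing [0.4971 0.216  0.0715] [-0.3385  0.061   0.939 ] 2787 lean 20.116593903853385
centre [0.4947 0.2208 0.0791] radius 0.017975074076171178
slot px 53 centre [0.4951 0.221  0.0792] xdir [ 0.8978 -0.2877  0.3335] yaw -17.768482784918554 ext [0.0217 0.0028]
red [0.5261 0.2165 0.0819] 27
green [0.4929 0.1902 0.0716] 17
green [0.5025 0.2517 0.0711] 18
```

Call:
send_rows([
  [-0.06,-0.416,0.05,0,0,0,1],
  [-0.06,-0.416,0.05,0,0,0,1],
  [-0.06,-0.416,0.05,0,0,0,1],
  [-0.06,-0.416,0.05,0,0,0,1],
  [-0.06,-0.416,0.05,0,0,0,1],
  [-0.06,-0.416,0.05,0,0,0,1],
  [-0.06,-0.416,0.05,0,0,0,1],
  [-0.06,-0.416,0.05,0,0,0,1],
])

```text
time: 2.95
position: [0.4801, -0.1918, 0.2488]
eef_rot: [[-1.0, 0.002, -0.002], [0.002, 1.0, 0.001], [0.002, 0.001, -1.0]]
contact_force: [1.0, 0.6, 0.4]
grip_width: 1.003
grasp_force: 0.0
```

```bash
python3 - <<'E'
from h import *
import pickle
s=ctrl.get_state();im,d=cams.read_camera("wrist");pickle.dump((s,im,d),open("w2.pkl","wb"))
cv2.imwrite("pics/w2.png",im[...,::-1]);print(s["position"],s["joint_pos"],s["time"],np.abs(s["dq"]).max())
for q in("key_grip","rest_mouth"):
    for e in nets.landmark_of("wrist",q)[:2]:
        r,c=e["location"];dd=np.median(d[int(r)-1:int(r)+2,int(c)-1:int(c)+2]);print(q,e["conf"],r,c,dd,wpts(s,[r,c],d=[dd]) )
hsv=cv2.cvtColor(im,cv2.COLOR_RGB2HSV)
m=(((hsv[...,0]<12)|(hsv[...,0]>175))&(hsv[...,1]>170)&(hsv[...,2]>110)&(d>0)).astype(np.uint8)
n,lab,st,ce=cv2.connectedComponentsWithStats(m);print(st[1:][st[1:,4]>80],ce[1:][st[1:,4]>80])
E
```

```text
[ 0.4801 -0.1918  0.2488] [ -27.4496   -5.7395   96.7865   -0.022    89.0767 -117.362 ] 2.95 3.119022209924582
key_grip 0.77 245.7 325.1 0.3179128 [[ 0.5051 -0.191   0.0878]]
rest_mouth 0.66 235.3 323.7 0.3162079 [[ 0.4961 -0.1921  0.087 ]]
[[316 227  20  44 535]] [[325.4187 248.5925]]
```

View pics/w2.png

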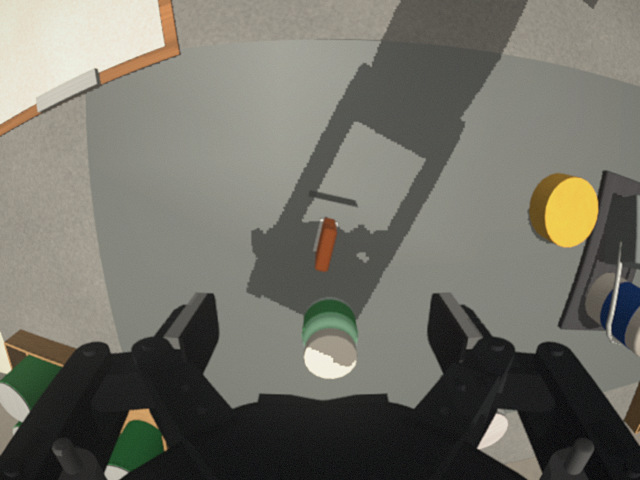

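```bash
cat > key.py <<'E'
from h import *
import pickle,sys
s,im,d=pickle.load(open(sys.argv[1],"rb"));zt=float(sys.argv[2])
hsv=cv2.cvtColor(im,cv2.COLOR_RGB2HSV)
m=(((hsv[...,0]<12)|(hsv[...,0]>175))&(hsv[...,1]>170)&(hsv[...,2]>90)&(d>0)).astype(np.uint8)
n,lab,st,ce=cv2.connectedComponentsWithStats(m);m=lab==1+np.argmax(st[1:,4])
P=wpts(s,np.argwhere(m),d=d[m]);print("z pct",np.percentile(P[:,2],[5,25,50,75,95]),len(P))
T=P[np.abs(P[:,2]-zt)<.004]
(c,wh,a)=cv2.minAreaRect((T[:,:2]*1000).astype(np.float32));print("rect",np.array(c)/1000,wh,a,"n",len(T),"mean",T.mean(0))
u,_,v=np.linalg.svd(T[:,:2]-T[:,:2].mean(0),full_matrices=False);x=v[0]*np.sign(v[0,0]);print("x dir",x,"yaw",np.degrees(np.arctan2(x[1],x[0])))
E
python3 key.py w2.pkl 0.088
python3 - <<'E'
from h import *
import pickle
# rest: gray block top from depth, z in .036-.044 around key
s,im,d=pickle.load(open("w2.pkl","rb"));rr,cc=np.mgrid[150:330,250:420]
q=np.stack([rr.ravel(),cc.ravel()],1);P=wpts(s,q,d=d[150:330,250:420].ravel())
T=P[(np.abs(P[:,2]-.040)<.004)&(abs(P[:,0]-.505)<.06)&(abs(P[:,1]+.19)<.06)]
c,wh,a=cv2.minAreaRect((T[:,:2]*1000).astype(np.float32));print("rest",np.array(c)/1000,wh,a,len(T),T[:,2].mean())
E
```

```text
z pct [0.0664 0.0861 0.0871 0.0877 0.0884] 641
rect [ 0.5091 -0.1909] (11.351624488830566, 38.28160095214844) 78.2332992553711 n 539 mean [ 0.5079 -0.1908  0.0872]
x dir [ 0.9781 -0.2083] yaw -12.025647286874133
rest [ 0.5098 -0.1908] (51.11083984375, 71.32926177978516) 77.07484436035156 2691 0.03971651448345479
```

```bash
python3 - <<'E'
from h import *
R=Rz([0,0,-1],[-.9763,.2164,0])
goal([0.5095,-0.1909,0.14],R);goal([0.5095,-0.1909,0.052],R)
E
```

```text
shift [-0.029  -0.0021  0.11  ] rot [ 0.0008 -0.0005  0.22  ] | t 3.1
shift [-0.0291 -0.0021  0.198 ] rot [ 0.0008 -0.0005  0.22  ] | t 3.1
```

Call:
send_rows([
  [-0.029,-0.002,0.06,0,0,0.11,1],
  [-0.029,-0.002,0.11,0,0,0.22,1],
  [-0.029,-0.002,0.13,0,0,0.22,1],
  [-0.029,-0.002,0.165,0,0,0.22,1],
  [-0.029,-0.002,0.197,0,0,0.22,1],
  [-0.029,-0.002,0.197,0,0,0.22,1],
  [-0.029,-0.002,0.197,0,0,0.22,1],
])

```text
time: 3.98
position: [0.5103, -0.1919, 0.0549]
eef_rot: [[-0.976, 0.216, 0.002], [0.216, 0.976, -0.001], [-0.002, -0.0, -1.0]]
contact_force: [0.9, -0.9, 0.2]
grip_width: 0.999
grasp_force: 0.0
```

```bash
python3 - <<'E'
from h import *
goal([0.5095,-0.1909,0.052],Rz([0,0,-1],[-.9763,.2164,0]))
E
```

```text
shift [0.001  0.0008 0.0029] rot [-0.0003  0.0016 -0.    ] | t 3.98
```

Call:
send_rows([
  [0.001,0.001,0.002,0,0,0,-1],
  [0.001,0.001,0.002,0,0,0,-1],
  [0.001,0.001,0.002,0,0,0,-1],
  [0.001,0.001,0.002,0,0,0,-1],
  [0.001,0.001,0.002,0,0,0,-1],
  [0.001,0.001,0.002,0,0,0,-1],
], force=70)

```text
time: 4.72
position: [0.5087, -0.1916, 0.0517]
eef_rot: [[-0.976, 0.218, 0.0], [0.218, 0.976, -0.0], [-0.001, -0.0, -1.0]]
contact_force: [-0.8, 0.0, 4.0]
grip_width: 0.133
grasp_force: 68.3
```

```bash
python3 - <<'E'
from h import *
s=ctrl.get_state();print(s["position"],s["grip_width"],s["grasp_force"],s["contact_force"],s["wrist_torque"],s["eef_rot"])
E
```

```text
[ 0.5087 -0.1916  0.0517] 0.1328452151891159 68.31161141395569 [-0.8031  0.0169  4.0342] [ 0.0199  0.1154 -0.0351] [[-0.9759  0.2181  0.0005]
 [ 0.2181  0.9759 -0.0003]
 [-0.0005 -0.0002 -1.    ]]
```

Call:
send_rows([
  [0,0,-0.03,0,0,0,-1],
  [0,0,-0.07,0,0,0,-1],
  [0,0,-0.11,0,0,0,-1],
  [0,0,-0.13,0,0,0,-1],
  [0,0,-0.13,0,0,0,-1],
])

```text
time: 5.35
position: [0.5093, -0.1918, 0.1823]
eef_rot: [[-0.976, 0.218, 0.002], [0.218, 0.976, -0.001], [-0.002, -0.001, -1.0]]
contact_force: [-0.6, -0.2, -1.2]
grip_width: 0.129
grasp_force: 68.1
```

```bash
cat >> h.py <<'E'
n_=np.array([-0.3373,0.0564,0.9397]);c_=np.array([0.4949,0.2209,0.0791]);sx_=np.array([0.8978,-0.2877,0.3335])
def lockpose(gap,ang=0,c=c_,off=(0,0),sx=sx_,tip=0.0457):
    R=Rz(-n_,-Ro.from_rotvec(-n_*ang).apply(sx)); return c+n_*(gap+tip)-R[:,0]*off[0]-R[:,1]*off[1],R
def tiptool(s,r,c,z=0.0457):
    "tool-frame point on the ray of a wrist pixel at tool depth z"
    w=wpts(s,[r,c],d=[.1])[0];R=np.array(s["eef_rot"]);p=np.array(s["position"]);o=R.T@(wray(s)[:3,3]-p);a=R.T@(w-p)
    v=a-o;return o+v*(z-o[2])/v[2]
E
python3 - <<'E'
from h import *
import pickle
s=ctrl.get_state();im,d=cams.read_camera("wrist");pickle.dump((s,im,d),open("w3.pkl","wb"))
cv2.imwrite("pics/w3.png",im[...,::-1]);print(s["position"],s["grasp_force"],s["contact_force"],s["time"])
for q in("key_grip","key_tip"):
    for e in nets.landmark_of("wrist",q)[:2]:
        r,c=e["location"];print(q,e["conf"],r,c,d[int(r),int(c)],tiptool(s,r,c,.0457 if q=="key_tip" else -.0143))
goal([0.45,0.05,0.20],np.array(s["eef_rot"]))
p,R=lockpose(0.03);print(p,R);goal(p,R)
E
```

```text
[ 0.5093 -0.1918  0.1823] 68.07886362075806 [-0.5582 -0.2224 -1.1744] 5.35
key_grip 0.89 321.0 321.5 0.118042864 [-0.0012 -0.0017 -0.0143]
key_tip 0.97 267.5 320.6 0.14270577 [-0.0016 -0.0024  0.0457]
shift [ 0.1086  0.2226 -0.0205] rot [ 0.0013 -0.0059  0.    ] | t 5.5
[0.4694 0.2252 0.1502] [[-0.8959  0.2892  0.3373]
 [ 0.2874  0.9562 -0.0564]
 [-0.3388  0.0464 -0.9397]]
shift [0.1277 0.3978 0.0294] rot [-0.0325 -0.3509  0.0809] | t 5.5
```

View pics/w3.png

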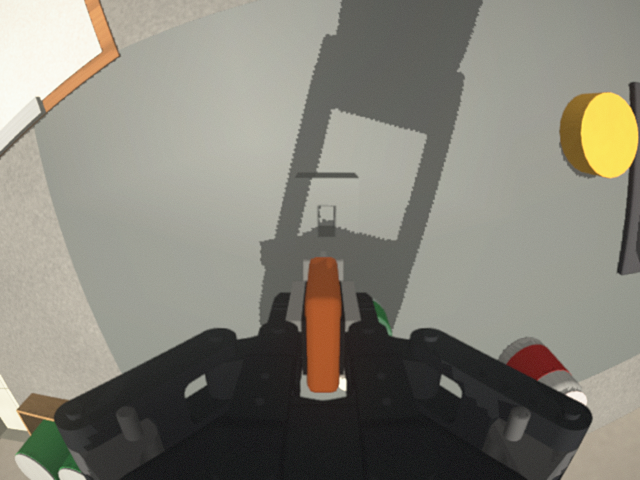

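```bash
python3 - <<'E'
from h import *
p,R=lockpose(0.03,off=(-.0016,-.0024));print(p);goal(p,R)
E
```

```text
[0.4686 0.2279 0.1498]
shift [0.1291 0.4003 0.0299] rot [-0.0325 -0.3509  0.0809] | t 5.5
```

Call:
send_rows([
  [0.03,0.06,0.0,0,0,0,-1],
  [0.06,0.12,0.0,0,0,0,-1],
  [0.09,0.18,0.0,-0.01,-0.08,0.02,-1],
  [0.11,0.24,0.0,-0.016,-0.17,0.04,-1],
  [0.129,0.3,0.0,-0.024,-0.26,0.06,-1],
  [0.129,0.36,0.01,-0.0325,-0.351,0.081,-1],
  [0.129,0.4,0.02,-0.0325,-0.351,0.081,-1],
  [0.129,0.4,0.03,-0.0325,-0.351,0.081,-1],
])

```text
time: 6.5
position: [0.4679, 0.2299, 0.1479]
eef_rot: [[-0.898, 0.284, 0.337], [0.282, 0.958, -0.058], [-0.339, 0.043, -0.94]]
contact_force: [0.3, -1.3, -1.2]
grip_width: 0.131
grasp_force: 68.6
```

Call:
send_rows([
  [0,0,0,0,0,0,-1],
  [0,0,0,0,0,0,-1],
])

```text
time: 6.75
position: [0.4698, 0.2258, 0.151]
eef_rot: [[-0.895, 0.291, 0.34], [0.288, 0.956, -0.059], [-0.342, 0.045, -0.939]]
contact_force: [0.9, -0.1, -1.7]
grip_width: 0.13
grasp_force: 68.6
```

```bash
python3 - <<'E'
from h import *
import pickle
s=ctrl.get_state();im,d=cams.read_camera("wrist");pickle.dump((s,im,d),open("w4.pkl","wb"))
print(s["position"],s["joint_pos"],s["contact_force"],s["time"])
for q in("key_tip","slot"):
    for e in nets.landmark_of("wrist",q)[:2]:
        r,c=e["location"];print(q,e["conf"],r,c,tiptool(s,r,c,.0457 if q=="key_tip" else .0757))
p,R=lockpose(0.03,off=(-.0016,-.0024));goal(p,R)
cv2.imwrite("pics/w4.png",cv2.resize(im[180:330,230:430,::-1],None,fx=4,fy=4,interpolation=cv2.INTER_CUBIC))
E
```

```text
[0.4698 0.2258 0.151 ] [ 28.644  -16.588  118.9235 -14.0134  62.3471 -39.1359] [ 0.9409 -0.0858 -1.6848] 6.75
key_tip 0.63 264.7 324.0 [-0.     -0.0006  0.0457]
slot 0.88 246.2 327.0 [0.0009 0.0013 0.0757]
slot 0.56 352.1 72.1 [-0.0956 -0.2144  0.0757]
shift [0.0029 0.0011 0.0014] rot [-0.0002  0.0046 -0.0017] | t 6.9
```

View pics/w4.png

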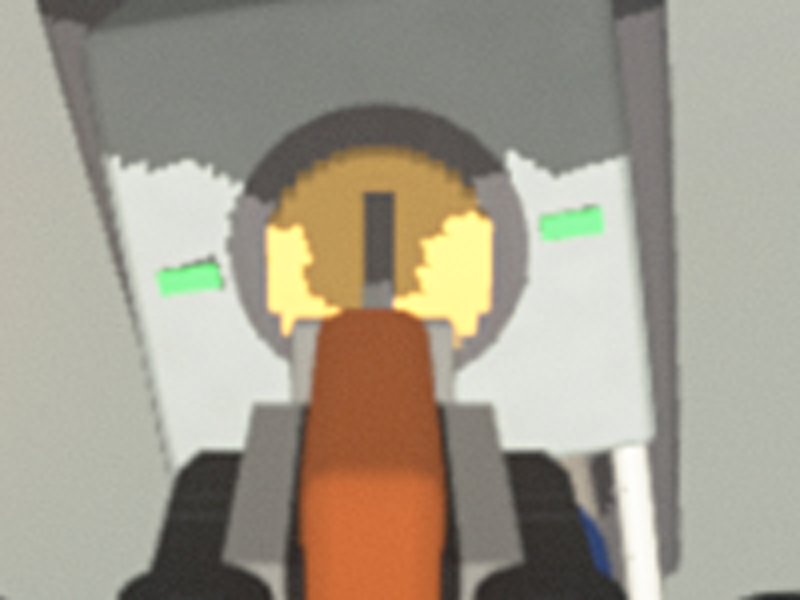

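Call:
send_rows([
  [0,0,0,0,0,0,-1],
  [0,0,0,0,0,0,-1],
])

```text
time: 7.15
position: [0.4701, 0.2268, 0.1517]
eef_rot: [[-0.894, 0.29, 0.341], [0.288, 0.956, -0.058], [-0.343, 0.046, -0.938]]
contact_force: [-0.4, 0.9, -0.7]
grip_width: 0.127
grasp_force: 68.6
```

```bash
python3 - <<'E'
from h import *
import pickle
s=ctrl.get_state();print(s["position"],s["dq"]);p,R=lockpose(0.03,off=(-.0016,-.0024));goal(p,R)
im,d=cams.read_camera("wrist");pickle.dump((s,im,d),open("w5.pkl","wb"))
s2,im0,_=pickle.load(open("w4.pkl","rb"))
goal(s2["position"],s2["eef_rot"])
# slot/dark columns and collar columns per row in both
for I in(im0,im):
    g=I.astype(int).sum(2)
    for r in(230,236,242,248,251,253):
        row=g[r,312:338].astype(float);w=np.clip(0.75*np.median(row)-row,0,None);print(r,round(312+(w*np.arange(26)).sum()/max(w.sum(),1),2),end=" ")
    print()
    h=cv2.cvtColor(I,cv2.COLOR_RGB2HSV);m=(h[...,1]>170)&(h[...,0]<12)
    for r in(262,270,280): c=np.where(m[r,290:360])[0]+290;print(r,c.min(),c.max(),end=" ")
    print()
E
```

```text
[0.4701 0.2268 0.1517] [ 0.3271  0.444   0.0169 -0.1043  0.0069  0.0435]
shift [0.0023 0.0005 0.0013] rot [-0.0001  0.004  -0.0004] | t 7.15
shift [ 0.0001 -0.0012  0.0006] rot [0.0014 0.0007 0.0007] | t 7.2
230 324.23 236 324.31 242 324.21 248 324.17 251 312.0 253 312.0 
262 311 334 270 310 333 280 309 336 
230 322.05 236 322.21 242 322.1 248 322.12 251 319.0 253 312.0 
262 311 332 270 310 334 280 309 333
```

Call:
send_rows([
  [0.002,0,0.008,0,0,0,-1],
  [0.002,0,0.016,0,0,0,-1],
  [0.002,0,0.022,0,0,0,-1],
  [0.002,0,0.026,0,0,0,-1],
  [0.002,0,0.026,0,0,0,-1],
  [0.002,0,0.026,0,0,0,-1],
])

```text
time: 7.95
position: [0.477, 0.2262, 0.1264]
eef_rot: [[-0.895, 0.289, 0.341], [0.287, 0.956, -0.058], [-0.342, 0.046, -0.938]]
contact_force: [0.4, -0.8, 0.2]
grip_width: 0.137
grasp_force: 68.6
```

```bash
python3 - <<'E'
from h import *
import pickle
s=ctrl.get_state();im,d=cams.read_camera("wrist");pickle.dump((s,im,d),open("w6.pkl","wb"))
print(s["position"],s["contact_force"],s["dq"])
for g in(0,-.007):
    p,R=lockpose(g,off=(-.0016,-.0024));goal(p,R)
cv2.imwrite("pics/w6.png",cv2.resize(im[200:300,265:385,::-1],None,fx=6,fy=6,interpolation=cv2.INTER_CUBIC))
E
```

```text
[0.477  0.2262 0.1264] [ 0.4397 -0.8138  0.1831] [-0.0388 -0.2906 -0.1244  0.0135 -0.047   0.0245]
shift [0.0001 0.0002 0.0052] rot [-0.0001  0.0038  0.0002] | t 8.0
shift [0.0002 0.0002 0.0122] rot [-0.0001  0.0038  0.0002] | t 8.0
```

View pics/w6.png

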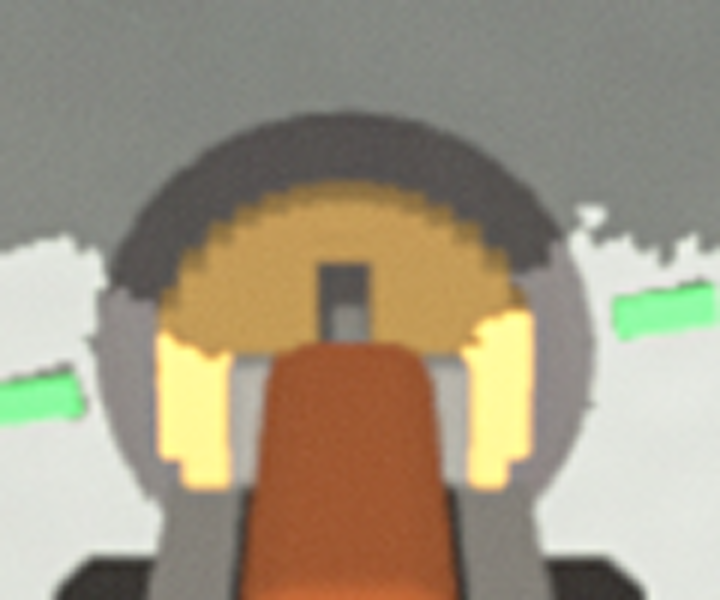

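Call:
send_rows([
  [0,-0.0005,0.002,0,0,0,-1],
  [0,-0.0005,0.005,0,0,0,-1],
  [0,-0.0005,0.008,0,0,0,-1],
  [0,-0.0005,0.01,0,0,0,-1],
  [0,-0.0005,0.011,0,0,0,-1],
  [0,-0.0005,0.011,0,0,0,-1],
])

```text
time: 8.75
position: [0.4804, 0.225, 0.1158]
eef_rot: [[-0.895, 0.289, 0.34], [0.287, 0.956, -0.058], [-0.342, 0.046, -0.939]]
contact_force: [0.1, 0.3, -1.4]
grip_width: 0.126
grasp_force: 68.6
```

```bash
python3 - <<'E'
from h import *
s=ctrl.get_state();R=np.array(s["eef_rot"]);print(s["position"],"F tool",R.T@s["contact_force"],"tau",R.T@s["wrist_torque"],s["dq"])
for g in(0,-.007):
    p,Rr=lockpose(g,off=(-.0016,-.0024));goal(p,Rr)
E
```

```text
[0.4804 0.225  0.1158] F tool [0.4721 0.2555 1.3006] tau [0.0318 0.21   0.0282] [ 0.0989 -0.1556 -0.2579 -0.0346  0.1009 -0.0225]
shift [-0.0001  0.001  -0.0061] rot [-0.0006  0.0033  0.0003] | t 8.75
shift [-0.0001  0.001   0.0009] rot [-0.0006  0.0033  0.0003] | t 8.75
```

Call:
send_rows([
  [0,0,0,0,0,0.12,-1],
  [0,0,0,0,0,0.25,-1],
  [0,0,0,0,0,0.4,-1],
  [0,0,0,0,0,0.5,-1],
  [0,0,0,0,0,0.5,-1],
])

```text
time: 9.38
position: [0.4809, 0.2256, 0.1162]
eef_rot: [[-0.647, 0.682, 0.341], [0.71, 0.702, -0.057], [-0.278, 0.206, -0.938]]
contact_force: [4.6, 3.7, -3.8]
grip_width: 0.132
grasp_force: 68.0
```

```bash
cat > st.py <<'E'
from h import *
s=ctrl.get_state();R=np.array(s["eef_rot"]);print(s["position"],"F tool",R.T@s["contact_force"],"tau",R.T@s["wrist_torque"],"dq",np.abs(s["dq"]).max(),"q",s["joint_pos"])
x=-R[:,0];u=np.array([.927,-.155,.342]);v=np.cross(n_,u);print("cw angle of key x from mark (rad)",-np.arctan2(x@v,x@u), "z dot",-R[:,2]@n_)
tip=np.array(s["position"])+R@np.array([-.0016,-.0024,.0457])-c_;print("tip along n",tip@n_,"t",s["time"])
E
python3 st.py
```

```text
[0.4809 0.2256 0.1162] F tool [0.6691 4.9614 4.9766] tau [-0.7825  0.4426 -0.1121] dq 3.2403116167552874 q [ 27.8625 -12.7612 119.6418 -14.3748  57.5996 -10.1878]
cw angle of key x from mark (rad) 0.6350648043845911 z dot 0.9999850646856064
tip along n -0.00586129358444589 t 9.375
```

Call:
send_rows([
  [0,0.0005,0,0,0,0.15,-1],
  [0,0.0005,0,0,0,0.3,-1],
  [0,0.0005,0,0,0,0.45,-1],
  [0,0.0005,0,0,0,0.6,-1],
  [0,0.0005,0,0,0,0.75,-1],
  [0,0.0005,0,0,0,0.88,-1],
  [0,0.0005,0,0,0,0.88,-1],
])

```text
time: 10.25
position: [0.4819, 0.226, 0.1168]
eef_rot: [[0.113, 0.933, 0.343], [0.993, -0.099, -0.056], [-0.019, 0.347, -0.938]]
contact_force: [6.0, 3.0, -5.2]
grip_width: 0.13
grasp_force: 68.4
```

```bash
python3 st.py
```

```text
[0.4819 0.226  0.1168] F tool [3.7712 3.4696 6.7412] tau [-0.7945  0.8751 -0.1406] dq 2.973575218947436 q [ 27.8624 -12.6867 119.5342 -14.4177  57.5476  40.241 ]
cw angle of key x from mark (rad) 1.5149288286224087 z dot 0.9999769432046095
tip along n -0.005655926955951436 t 10.25
```

Call:
send_rows([
  [0,0.0003,0,0,0,0.05,-1],
  [0,0.0003,0,0,0,0.1,-1],
  [0,0.0003,0,0,0,0.1,-1],
  [0,0.0003,0,0,0,0.1,-1],
])

```text
time: 10.75
position: [0.4821, 0.2259, 0.1169]
eef_rot: [[0.203, 0.917, 0.343], [0.979, -0.196, -0.056], [0.015, 0.347, -0.938]]
contact_force: [7.5, 3.5, -5.0]
grip_width: 0.133
grasp_force: 68.5
```

```bash
python3 st.py
```

```text
[0.4821 0.2259 0.1169] F tool [4.8851 4.4182 7.034 ] tau [-0.5793  0.9757 -0.2354] dq 0.04561857801879428 q [ 27.845  -12.6625 119.4985 -14.4064  57.5648  45.8335]
cw angle of key x from mark (rad) 1.6129698657166212 z dot 0.9999779952390595
tip along n -0.005612578676727026 t 10.75
```

Call:
send_rows([
  [0,0,0,0,0,0.04,-1],
  [0,0,0,0,0,0.04,-1],
  [0,0,0,0,0,0.04,-1],
])

```text
time: 11.12
position: [0.4821, 0.2259, 0.1169]
eef_rot: [[0.24, 0.908, 0.343], [0.97, -0.235, -0.057], [0.029, 0.346, -0.938]]
contact_force: [6.5, 2.6, -4.7]
grip_width: 0.133
grasp_force: 68.5
```

```bash
python3 st.py
```

```text
[0.4821 0.2259 0.1169] F tool [3.8998 3.6833 6.4885] tau [-0.5883  1.0003 -0.1505] dq 0.07831625344475684 q [ 27.8432 -12.6603 119.4974 -14.4092  57.5636  48.1256]
cw angle of key x from mark (rad) 1.6529728334313265 z dot 0.9999778573059247
tip along n -0.005624635158748948 t 11.125
```

Call:
send_rows([
  [0,0,0,0,0,0.04,-1],
  [0,0,0,0,0,0.04,-1],
  [0,0,0,0,0,0.04,-1],
])

```text
time: 11.5
position: [0.4822, 0.2259, 0.1169]
eef_rot: [[0.276, 0.898, 0.343], [0.96, -0.274, -0.057], [0.043, 0.345, -0.938]]
contact_force: [7.0, 3.1, -5.4]
grip_width: 0.131
grasp_force: 68.4
```

```bash
python3 st.py
```

```text
[0.4822 0.2259 0.1169] F tool [4.6841 3.5488 7.2434] tau [-0.6428  0.9632 -0.0994] dq 0.17983419953509283 q [ 27.8401 -12.6618 119.4962 -14.4122  57.561   50.415 ]
cw angle of key x from mark (rad) 1.6929623245337229 z dot 0.9999772850195058
tip along n -0.005610216096374769 t 11.5
```

Call:
send_rows([
  [0,0,0,0,0,0.03,-1],
  [0,0,0,0,0,0.03,-1],
  [0,0,0,0,0,0.03,-1],
])

```text
time: 11.88
position: [0.4822, 0.2259, 0.1169]
eef_rot: [[0.303, 0.889, 0.343], [0.952, -0.302, -0.057], [0.053, 0.343, -0.938]]
contact_force: [6.4, 3.7, -5.5]
grip_width: 0.131
grasp_force: 68.4
```

```bash
python3 st.py|head -1
```

```text
[0.4822 0.2259 0.1169] F tool [5.1521 2.6773 7.1726] tau [-0.6015  1.0175 -0.1191] dq 0.14655760750770816 q [ 27.8408 -12.6575 119.4953 -14.4164  57.5576  52.1349]
```

Call:
send_rows([
  [0,0,0,0,0,0.03,-1],
  [0,0,0,0,0,0.03,-1],
  [0,0,0,0,0,0.03,-1],
])

```text
time: 12.25
position: [0.4823, 0.2259, 0.1169]
eef_rot: [[0.329, 0.88, 0.343], [0.942, -0.331, -0.057], [0.064, 0.342, -0.938]]
contact_force: [7.8, 2.3, -4.9]
grip_width: 0.131
grasp_force: 68.3
```

```bash
python3 st.py; python3 - <<'E'
from h import *
import pickle
s=ctrl.get_state();im,d=cams.read_camera("wrist");pickle.dump((s,im,d),open("w7.pkl","wb"))
cv2.imwrite("pics/w7.png",cv2.resize(im[200:300,265:385,::-1],None,fx=6,fy=6,interpolation=cv2.INTER_CUBIC))
E
```

```text
[0.4823 0.2259 0.1169] F tool [4.4474 4.3969 7.1529] tau [-0.6706  1.051  -0.1439] dq 0.13347493104774158 q [ 27.8359 -12.6565 119.4931 -14.4202  57.5524  53.8509]
cw angle of key x from mark (rad) 1.7529161585433162 z dot 0.9999763736089944
tip along n -0.005636433237952894 t 12.25
```

View pics/w7.png

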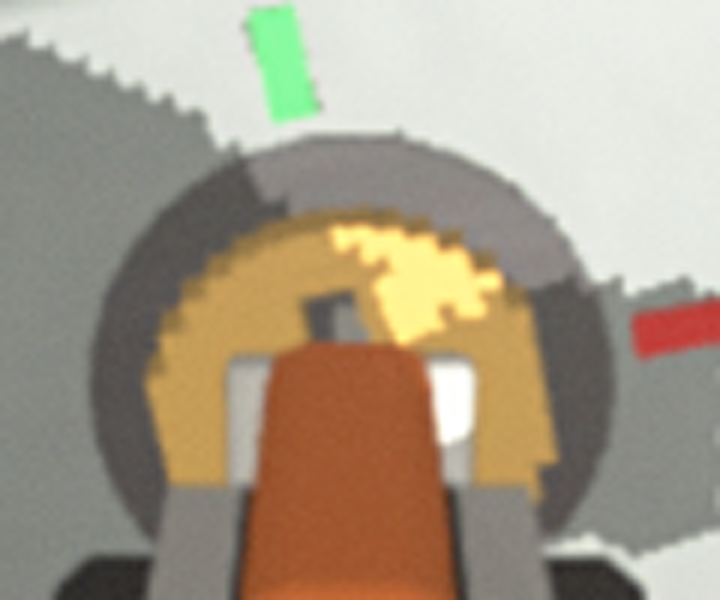

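Call:
send_rows([
  [0,0,0,0,0,0.04,-1],
  [0,0,0,0,0,0.04,-1],
  [0,0,0,0,0,0.04,-1],
])

```text
time: 12.68
position: [0.4823, 0.2259, 0.1169]
eef_rot: [[0.364, 0.866, 0.343], [0.928, -0.368, -0.057], [0.077, 0.339, -0.938]]
contact_force: [7.7, 2.5, -5.5]
grip_width: 0.132
grasp_force: 68.2
```

```bash
python3 st.py|head -1
```

```text
[0.4823 0.2259 0.1169] F tool [4.7176 3.9253 7.6652] tau [-0.6609  1.1098 -0.3043] dq 0.11859408818021924 q [ 27.8385 -12.656  119.4944 -14.4263  57.5475  56.1337]
```

Call:
send_rows([
  [0,0,0,0,0,0.04,-1],
  [0,0,0,0,0,0.04,-1],
  [0,0,0,0,0,0.04,-1],
])

```text
time: 13.05
position: [0.4823, 0.2258, 0.1169]
eef_rot: [[0.398, 0.851, 0.343], [0.913, -0.405, -0.057], [0.091, 0.336, -0.938]]
contact_force: [7.7, 3.4, -5.5]
grip_width: 0.132
grasp_force: 68.3
```

```bash
python3 st.py; python3 - <<'E'
from h import *
import pickle
s=ctrl.get_state();im,d=cams.read_camera("wrist");pickle.dump((s,im,d),open("w8.pkl","wb"))
E
```

```text
[0.4823 0.2258 0.1169] F tool [5.6611 3.2972 7.6305] tau [-0.673   1.1355 -0.439 ] dq 0.10123412368645043 q [ 27.8382 -12.6544 119.4945 -14.4357  57.542   58.4185]
cw angle of key x from mark (rad) 1.8324398309889187 z dot 0.9999749766917183
tip along n -0.00565972432767314 t 13.05
```

Call:
send_rows([
  [0,0,0,0,0,-0.1,-1],
  [0,0,0,0,0,-0.19,-1],
  [0,0,0,0,0,-0.19,-1],
])

```text
time: 13.48
position: [0.4818, 0.2255, 0.1169]
eef_rot: [[0.233, 0.911, 0.342], [0.972, -0.227, -0.058], [0.025, 0.346, -0.938]]
contact_force: [2.4, 0.2, 0.1]
grip_width: 0.132
grasp_force: 69.3
```

```bash
python3 st.py
```

```text
[0.4818 0.2255 0.1169] F tool [0.7097 2.1903 0.7025] tau [-0.3829  0.2249 -0.0269] dq 3.41042351235923 q [ 27.8326 -12.6798 119.5041 -14.4234  57.6501  47.636 ]
cw angle of key x from mark (rad) 1.6445222307132665 z dot 0.9999821829390109
tip along n -0.0055406623438557815 t 13.475
```

Call:
send_rows([
  [0,0,-0.004,0,0,0,-1],
  [0,0,-0.01,0,0,0,-1],
  [0,0,-0.03,0,0,0,-1],
  [0,0,-0.06,0,0,0,-1],
  [0,0,-0.08,0,0,0,-1],
  [0,0,-0.08,0,0,0,-1],
  [0,0,-0.08,0,0,0,-1],
])

```text
time: 14.35
position: [0.4534, 0.2297, 0.1901]
eef_rot: [[0.234, 0.911, 0.339], [0.972, -0.228, -0.058], [0.024, 0.343, -0.939]]
contact_force: [-0.3, -0.0, -1.3]
grip_width: 0.132
grasp_force: 69.3
```

```bash
python3 st.py; python3 - <<'E'
from h import *
import pickle
s=ctrl.get_state();im,d=cams.read_camera("wrist");pickle.dump((s,im,d),open("w9.pkl","wb"))
cv2.imwrite("pics/w9.png",cv2.resize(im[180:300,245:405,::-1],None,fx=5,fy=5,interpolation=cv2.INTER_CUBIC))
print(nets.landmark_of("wrist","slot"),nets.landmark_of("wrist","key_tip"))
E
python3 lock.py w9.pkl 245 322
```

```text
[0.4534 0.2297 0.1901] F tool [-0.1479 -0.7437  1.1401] tau [ 0.2156  0.0291 -0.0487] dq 0.7034296610009547 q [ 30.1902 -20.6226 117.871  -13.8196  67.6626  47.5668]
cw angle of key x from mark (rad) 1.645707183089546 z dot 0.9999904552962711
tip along n 0.073099468188006 t 14.35
[{'location': [227.0, 328.2], 'conf': 0.95}] [{'location': [265.5, 325.0], 'conf': 0.67}]
ellipse ((325.7718505859375, 228.23670959472656), (47.27902603149414, 49.885704040527344), 101.08480072021484)
disc [0.4948 0.2215 0.0791] [-0.3382  0.0467  0.9399] 1360 lean 19.96313520207971
housing [0.4811 0.2135 0.102 ] [-0.4245 -0.8819  0.2052] 328 lean 78.16096280190747
centre [0.4948 0.2215 0.0791] radius 0.018007130061417572
slot px 96 centre [0.4951 0.2219 0.0792] xdir [0.1401 0.9901 0.0012] yaw 81.94362396378118 ext [0.0192 0.003 ]
red [0.3624 0.354  0.4601] 48
```

View pics/w9.png

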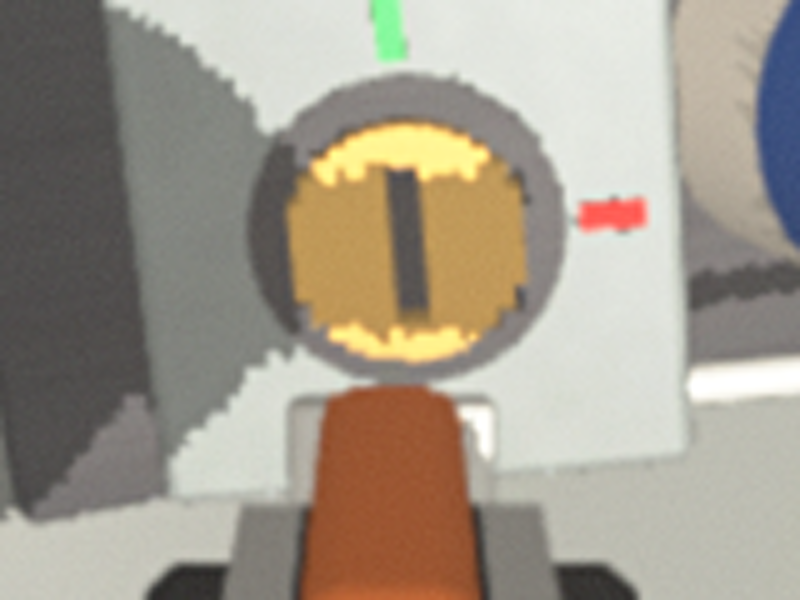

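```bash
python3 - <<'E'
from h import *
R=np.array([[-.9759,.2181,0],[.2181,.9759,0],[0,0,-1]])
goal([0.5087,-0.1916,0.15],R)
E
```

```text
shift [-0.3972  0.133   0.0808] rot [ 0.2913  0.2595 -1.574 ] | t 14.5
```

Call:
send_rows([
  [-0.04,0.013,0.008,0.029,0.026,-0.157,-1],
  [-0.079,0.027,0.016,0.058,0.052,-0.315,-1],
  [-0.119,0.04,0.024,0.087,0.078,-0.472,-1],
  [-0.159,0.053,0.032,0.117,0.104,-0.63,-1],
  [-0.199,0.067,0.04,0.146,0.13,-0.787,-1],
  [-0.238,0.08,0.048,0.175,0.156,-0.944,-1],
  [-0.278,0.093,0.056,0.204,0.182,-1.102,-1],
  [-0.318,0.106,0.064,0.233,0.208,-1.259,-1],
])

```text
time: 15.5
position: [0.4973, -0.1091, 0.1586]
eef_rot: [[-0.824, 0.559, 0.085], [0.564, 0.825, 0.041], [-0.047, 0.082, -0.996]]
contact_force: [1.5, 0.9, -1.3]
grip_width: 0.13
grasp_force: 69.2
```

```bash
python3 - <<'E'
from h import *
R=np.array([[-.9759,.2181,0],[.2181,.9759,0],[0,0,-1]])
goal([0.5087,-0.1916,0.13],R);print(ctrl.get_state()["position"])
E
```

```text
shift [-0.0546 -0.064   0.0261] rot [ 0.0718  0.0622 -0.3778] | t 15.5
[ 0.4973 -0.1091  0.1586]
```

Call:
send_rows([
  [-0.027,-0.032,0.01,0.036,0.031,-0.18,-1],
  [-0.0546,-0.064,0.02,0.072,0.062,-0.3,-1],
  [-0.0546,-0.064,0.026,0.072,0.062,-0.378,-1],
  [-0.0546,-0.064,0.026,0.072,0.062,-0.378,-1],
  [-0.0546,-0.064,0.026,0.072,0.062,-0.378,-1],
  [-0.0546,-0.064,0.026,0.072,0.062,-0.378,-1],
])

```text
time: 16.25
position: [0.509, -0.1892, 0.1316]
eef_rot: [[-0.975, 0.223, 0.003], [0.223, 0.975, -0.0], [-0.003, 0.0, -1.0]]
contact_force: [-0.6, -0.0, -1.1]
grip_width: 0.131
grasp_force: 69.3
```

```bash
python3 - <<'E'
from h import *
import pickle
R=np.array([[-.9759,.2181,0],[.2181,.9759,0],[0,0,-1]])
s=ctrl.get_state();im,d=cams.read_camera("wrist");pickle.dump((s,im,d),open("w10.pkl","wb"))
print(s["position"],s["contact_force"]);goal([0.5087,-0.1916,0.052],R)
cv2.imwrite("pics/w10.png",cv2.resize(im[180:340,220:430,::-1],None,fx=3.75,fy=3.75,interpolation=cv2.INTER_CUBIC))
E
```

```text
[ 0.509  -0.1892  0.1316] [-0.5796 -0.0133 -1.1213]
shift [ 0.0001 -0.0024  0.0797] rot [ 0.0001  0.0031 -0.0045] | t 16.3
```

View pics/w10.png

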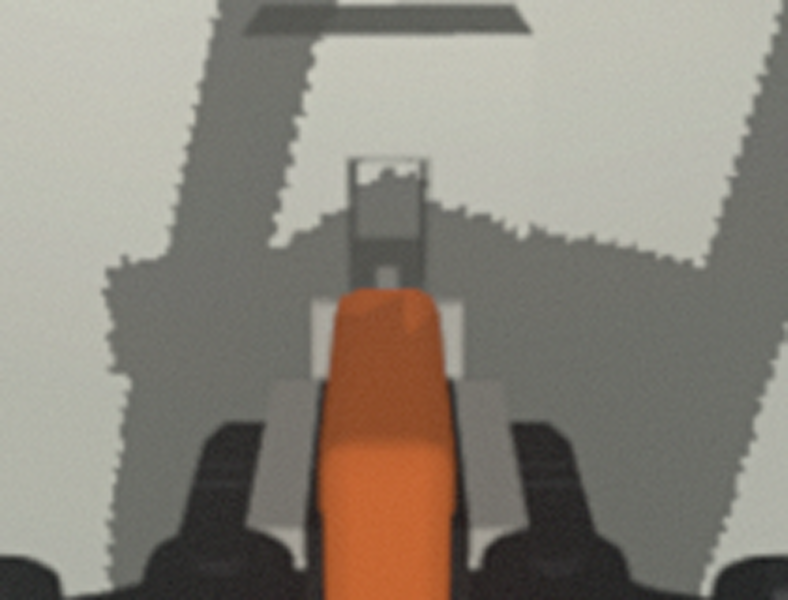

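Call:
send_rows([
  [0,-0.0005,0.02,0,0,0,-1],
  [0,-0.0005,0.04,0,0,0,-1],
  [0,-0.0005,0.055,0,0,0,-1],
  [0,-0.0005,0.068,0,0,0,-1],
  [0,-0.0005,0.075,0,0,0,-1],
  [0,-0.0005,0.077,0,0,0,-1],
  [0,-0.0005,0.077,0,0,0,-1],
])

```text
time: 17.18
position: [0.5092, -0.1902, 0.0545]
eef_rot: [[-0.975, 0.222, 0.003], [0.222, 0.975, -0.0], [-0.003, 0.0, -1.0]]
contact_force: [-0.0, -0.3, -0.5]
grip_width: 0.13
grasp_force: 69.3
```

```bash
python3 st.py
```

```text
[ 0.5092 -0.1902  0.0545] F tool [-0.0251 -0.2575  0.4772] tau [-0.018  -0.015   0.0322] dq 0.30896697388764865 q [ -25.9191    7.8077  104.2009    0.0483   67.8413 -103.0874]
cw angle of key x from mark (rad) 0.0622860154386039 z dot 0.940631214944933
tip along n -0.09460981671779856 t 17.175
```

Call:
send_rows([
  [0,0,0.001,0,0,0,-1],
  [0,0,0.002,0,0,0,-1],
  [0,0,0.0025,0,0,0,-1],
  [0,0,0.0025,0,0,0,-1],
])

```text
time: 17.68
position: [0.5089, -0.1901, 0.0517]
eef_rot: [[-0.975, 0.222, 0.002], [0.222, 0.975, -0.0], [-0.002, 0.0, -1.0]]
contact_force: [-0.4, -0.4, -0.5]
grip_width: 0.136
grasp_force: 69.5
```

```bash
python3 st.py | head -1
```

```text
[ 0.5089 -0.1901  0.0517] F tool [ 0.3134 -0.4441  0.5438] tau [ 0.0681  0.0115 -0.0193] dq 0.05472921388813258 q [ -25.9161    8.0135  104.3017    0.0458   67.5577 -103.0867]
```

Call:
send_rows([
  [0,0,0.0005,0,0,0,-1],
  [0,0,0.001,0,0,0,-1],
  [0,0,0.001,0,0,0,-1],
])

```text
time: 18.05
position: [0.5091, -0.1901, 0.0516]
eef_rot: [[-0.975, 0.222, 0.002], [0.222, 0.975, -0.0], [-0.002, 0.0, -1.0]]
contact_force: [-4.1, 1.7, 8.5]
grip_width: 0.132
grasp_force: 70.9
```

```bash
python3 st.py | head -1
```

```text
[ 0.5091 -0.1901  0.0516] F tool [ 4.3193  0.746  -8.4781] tau [-0.1905  0.865  -0.0363] dq 0.07332189900859835 q [ -25.9135    8.0315  104.2879    0.0424   67.5484 -103.0872]
```

Call:
send_rows([
  [0,0,-0.0005,0,0,0,-1],
  [0,0,-0.0005,0,0,0,0],
  [0,0,-0.0005,0,0,0,0.5],
  [0,0,-0.0005,0,0,0,0.5],
  [0,0,-0.0005,0,0,0,0.5],
  [0,0,-0.0005,0,0,0,0.5],
])

```text
time: 18.8
position: [0.5089, -0.1901, 0.0511]
eef_rot: [[-0.975, 0.222, 0.002], [0.222, 0.975, -0.0], [-0.002, 0.0, -1.0]]
contact_force: [-0.4, -0.7, 0.0]
grip_width: 0.751
grasp_force: 0.0
```

Call:
send_rows([
  [0,0,-0.02,0,0,0,0.5],
  [0,0,-0.06,0,0,0,0.5],
  [0,0,-0.11,0,0,0,0.5],
  [0,0,-0.16,0,0,0,0.5],
  [0,0,-0.2,0,0,0,0.5],
  [0,0,-0.2,0,0,0,0.5],
  [0,0,-0.2,0,0,0,0.5],
])

```text
time: 19.68
position: [0.5082, -0.1899, 0.2504]
eef_rot: [[-0.975, 0.222, 0.002], [0.222, 0.975, 0.0], [-0.002, 0.0, -1.0]]
contact_force: [0.2, 0.1, -0.4]
grip_width: 0.749
grasp_force: 0.0
```

```bash
python3 - <<'E'
from h import *
import pickle
s=ctrl.get_state();im,d=cams.read_camera("wrist");pickle.dump((s,im,d),open("w11.pkl","wb"));print(s["position"],s["grip_width"])
im,d=cams.read_camera("top");P=cams.camera_params("top")
for cam in("top","scene"):
    z=np.load(cam+"0.npz");im,d=cams.read_camera(cam);P=cams.camera_params(cam)
    for e in nets.landmark_of(cam,"pump_top")[:1]:
        r,c=e["location"];print(cam,e,px2w(cam,r,c,np.median(d[int(r)-1:int(r)+2,int(c)-1:int(c)+2]),P))
    rr,cc=np.mgrid[0:480,0:640];W=px2w(cam,rr,cc,d,P)
    m=(d>0)&(abs(W[...,2]-.2045)<.005)&(abs(W[...,0]-.6)<.06)&(abs(W[...,1]-.205)<.06)
    T=W[m];print(len(T),T.mean(0),T.min(0),T.max(0))
    c,wh,a=cv2.minAreaRect((T[:,:2]*1000).astype(np.float32));print(c,wh,a)
E
python3 key.py w11.pkl 0.088
```

```text
[ 0.5082 -0.1899  0.2504] 0.7489293120517536
top {'location': [242.7, 151.6], 'conf': 0.64} [0.6106 0.2053 0.2037]
484 [0.5993 0.2054 0.2036] [0.5625 0.1878 0.1995] [0.6233 0.2216 0.2083]
(592.884765625, 206.36460876464844) (33.341373443603516, 60.799312591552734) 83.58203887939453
scene {'location': [129.5, 419.3], 'conf': 0.7} [0.6149 0.2017 0.2058]
265 [0.5978 0.2036 0.2047] [0.5603 0.1869 0.1995] [0.6213 0.2223 0.2086]
(592.2692260742188, 202.16329956054688) (59.09579849243164, 35.457130432128906) 12.135051727294922
z pct [0.074  0.0866 0.0873 0.0879 0.0887] 536
rect [ 0.5087 -0.1911] (10.255866050720215, 38.39931106567383) 76.99066925048828 n 493 mean [ 0.5092 -0.1917  0.0874]
x dir [ 0.976  -0.2177] yaw -12.576881624624342
```

```bash
python3 - <<'E'
from h import *
s=ctrl.get_state();goal([0.608,0.2025,0.24],np.array([[-.9759,.2181,0],[.2181,.9759,0],[0,0,-1]]))
E
```

```text
shift [-0.0103  0.4047  0.0102] rot [ 0.0007  0.0003 -0.0044] | t 19.98
```

Call:
send_rows([
  [-0.01,0.05,0,0,0,0,-1],
  [-0.01,0.11,0,0,0,0,-1],
  [-0.01,0.17,0,0,0,0,-1],
  [-0.01,0.23,0,0,0,0,-1],
  [-0.01,0.29,0,0,0,0,-1],
  [-0.01,0.35,0.0,0,0,0,-1],
  [-0.01,0.39,0.005,0,0,0,-1],
  [-0.01,0.405,0.01,0,0,0,-1],
])

```text
time: 20.98
position: [0.608, 0.205, 0.2403]
eef_rot: [[-0.976, 0.22, 0.001], [0.22, 0.976, -0.0], [-0.001, 0.0, -1.0]]
contact_force: [-0.1, -0.5, -0.3]
grip_width: 0.001
grasp_force: 0.0
```

Call:
send_rows([
  [0,0,0.01,0,0,0,-1],
  [0,0,0.02,0,0,0,-1],
  [0,0,0.025,0,0,0,-1],
  [0,0,0.025,0,0,0,-1],
  [0,0,0.025,0,0,0,-1],
])

```text
time: 21.6
position: [0.6086, 0.2021, 0.2168]
eef_rot: [[-0.975, 0.223, 0.003], [0.223, 0.975, -0.0], [-0.003, 0.001, -1.0]]
contact_force: [0.3, 0.7, 0.7]
grip_width: 0.003
grasp_force: 0.0
```

```bash
python3 - <<'E'
from h import *
s=ctrl.get_state();print(s["contact_force"],s["wrist_torque"],s["grip_width"]);goal([0.608,0.2025,0.205],np.array([[-.9759,.2181,0],[.2181,.9759,0],[0,0,-1]]))
z=cams.read_camera("top");im,d=z;P=cams.camera_params("top");cv2.imwrite("pics/t2.png",cv2.resize(im[200:300,100:220,::-1],None,fx=5,fy=5))
E
```

```text
[0.2607 0.6783 0.7289] [ 0.0228  0.0078 -0.0336] 0.003376627502762443
shift [0.0007 0.0002 0.0118] rot [ 0.0006  0.003  -0.0051] | t 21.6
```

Call:
send_rows([
  [0,0,0.006,0,0,0,-1],
  [0,0,0.011,0,0,0,-1],
  [0,0,0.015,0,0,0,-1],
  [0,0,0.019,0,0,0,-1],
  [0,0,0.021,0,0,0,-1],
  [0,0,0.022,0,0,0,-1],
  [0,0,0.022,0,0,0,-1],
])

```text
time: 22.52
position: [0.6083, 0.2026, 0.1945]
eef_rot: [[-0.975, 0.222, 0.002], [0.222, 0.975, -0.0], [-0.002, 0.0, -1.0]]
contact_force: [-3.0, -0.4, 4.7]
grip_width: 0.001
grasp_force: 2.1
```

Call:
send_rows([
  [0,0,0.001,0,0,0,-1],
  [0,0,0.001,0,0,0,-1],
])

```text
time: 22.78
position: [0.6084, 0.2027, 0.1933]
eef_rot: [[-0.975, 0.222, 0.002], [0.222, 0.975, -0.0], [-0.002, 0.0, -1.0]]
contact_force: [-1.7, 0.4, 4.9]
grip_width: 0.004
grasp_force: 2.3
```

Call:
send_rows([
  [0,0,0.0007,0,0,0,-1],
  [0,0,0.0014,0,0,0,-1],
  [0,0,0.0014,0,0,0,-1],
])

```text
time: 23.15
position: [0.6084, 0.2027, 0.1921]
eef_rot: [[-0.975, 0.222, 0.002], [0.222, 0.975, -0.0], [-0.002, 0.0, -1.0]]
contact_force: [-3.6, -0.0, 5.9]
grip_width: -0.006
grasp_force: 3.0
```

```bash
python3 st.py|head -1
```

```text
[0.6084 0.2027 0.1921] F tool [ 3.4507 -0.8192 -5.9229] tau [0.2402 0.6363 0.0108] dq 0.052024249220764124 q [ 13.8668  14.7966  81.0965  -0.0404  83.9779 -63.2833]
```

Call:
send_rows([
  [0,0,0.0007,0,0,0,-1],
  [0,0,0.0007,0,0,0,-1],
])

```text
time: 23.4
position: [0.6084, 0.2027, 0.192]
eef_rot: [[-0.975, 0.222, 0.003], [0.222, 0.975, -0.0], [-0.003, 0.0, -1.0]]
contact_force: [-5.6, -0.2, 9.4]
grip_width: 0.003
grasp_force: 4.7
```

Call:
send_rows([
  [0,0,0.0006,0,0,0,-1],
  [0,0,0.0006,0,0,0,-1],
])

```text
time: 23.65
position: [0.6084, 0.2026, 0.192]
eef_rot: [[-0.975, 0.222, 0.003], [0.222, 0.975, -0.0], [-0.003, 0.001, -1.0]]
contact_force: [-6.2, -0.9, 12.7]
grip_width: 0.001
grasp_force: 6.1
```

Call:
send_rows([
  [0,0,-0.005,0,0,0,-1],
  [0,0,-0.015,0,0,0,-1],
  [0,0,-0.04,0,0,0,-1],
  [0,0,-0.08,0,0,0,-1],
  [0.05,0,-0.1,0,0,0,-1],
  [0.1,0,-0.1,0,0,0,-1],
  [0.1,0,-0.1,0,0,0,-1],
  [0.1,0,-0.1,0,0,0,-1],
])

```text
time: 24.65
position: [0.511, 0.2248, 0.2905]
eef_rot: [[-0.975, 0.222, 0.003], [0.222, 0.975, -0.0], [-0.003, 0.0, -1.0]]
contact_force: [1.0, 0.4, 0.3]
grip_width: 0.0
grasp_force: 0.0
```

```bash
python3 - <<'E'
from h import *
import pickle
s=ctrl.get_state();print(s["position"],s["contact_force"],s["time"])
z=np.load("scene0.npz");im,d=cams.read_camera("scene");P=cams.camera_params("scene")
for q in("pump_top","key_grip"):
    for e in nets.landmark_of("scene",q)[:1]:
        r,c=e["location"];print(q,e,px2w("scene",r,c,np.median(d[int(r)-1:int(r)+2,int(c)-1:int(c)+2]),P))
df=np.abs(d-z["d"]);df[(d==0)|(z["d"]==0)]=0
for n,(r,c) in dict(red=(278,408),flat=(205,326),jar=(325,295),key=(288,241),pump=(130,415),bottle=(180,405)).items():
    w=df[r-20:r+20,c-20:c+20];print(n,np.percentile(w,90),(w>.006).mean())
s=ctrl.get_state();im,d=cams.read_camera("wrist");pickle.dump((s,im,d),open("w12.pkl","wb"))
for e in nets.landmark_of("wrist","slot")[:1]: print(e)
E
python3 lock.py w12.pkl 275 325 | grep -E "slot|centre|green|red|disc"
```

```text
[0.511  0.2248 0.2905] [0.9573 0.4412 0.2624] 24.65
pump_top {'location': [129.5, 416.0], 'conf': 0.61} [0.6101 0.1978 0.206 ]
key_grip {'location': [281.8, 238.8], 'conf': 0.56} [ 0.5133 -0.1951  0.0876]
red 0.0028646945 0.0
flat 0.0037721454 0.01125
jar 0.0028174995 0.0
key 0.0037693554 0.029375
pump 0.0046893833 0.039375
bottle 0.00353145 0.005
{'location': [185.0, 319.2], 'conf': 0.9}Traceback (most recent call last):
  File "lock.py", line 7, in <module>
    n,lab,st,ce=cv2.connectedComponentsWithStats(br);k=1+np.argmax(st[1:,4]);br=(lab==k).astype(np.uint8)
                                                         ~~~~~~~~~^^^^^^^^^^
    return _wrapfunc(a, 'argmax', axis=axis, out=out, **kwds)
    return bound(*args, **kwds)
ValueError: attempt to get argmax of an empty sequence
```

```bash
python3 lock.py w12.pkl 185 319 | grep -E "slot|centre|green|red|disc"; python3 lock.py w9.pkl 228 326 | grep -E "slot|green|red"
```

```text
disc [0.4953 0.221  0.0793] [-0.3409  0.047   0.9389] 816 lean 20.130387441905352
centre [0.4952 0.221  0.0793] radius 0.018199823521262627
slot px 48 centre [0.4957 0.2271 0.0792] xdir [0.1673 0.9858 0.0114] yaw 80.36817399883752 ext [0.0213 0.0042]
red [0.526  0.2166 0.0842] 36
green [0.4928 0.1906 0.0715] 22
green [0.5024 0.2514 0.0717] 24
slot px 96 centre [0.495  0.2239 0.0787] xdir [0.1406 0.9901 0.0006] yaw 81.91803660928898 ext [0.0192 0.003 ]
red [0.5255 0.2191 0.084 ] 55
green [0.4981 0.2561 0.0834] 37
```

```bash
python3 -c "
from plant import order;print(order.hand_in())"
```

```text
the job is handed in; nothing more can be done
None
```

The job is handed in at about 25 s of the 72 s allowed. The lock was turned clockwise to its stop, the key is back in its rest, and the pump was pressed to its stop and came back up. The tins and the jar show no movement in the scene camera's depth image.

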